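# Fetch the bobbin tray from under the rack

## Task

Draw the open bobbin tray out from under the low rack (the yellow bar is its handle), carry it level, and lower it slowly and set it down gently on the cork-topped stand, centred and square (lengthwise along the top's longer side, either end first), with all five bobbins still in it. The stand's height has been changed and nobody measured it, so feel for the top; let go when the tray stands there, and do not knock the rack or disturb anything else.

Things in the scene. Friction and masses are not known exactly. Their poses are not given: they have to be found in the camera images.
- tray: blue open tray, 140 (x) x 110 (y) mm, rim 22 mm high, walls and floor 4 mm; 0.25 to 0.42 kg, balanced about its origin (centre of the underside, z up). A yellow carrying bar along x over its middle, 140 mm long, 10 mm wide, 60 to 72 mm above the underside, on an end post (12 x 10 mm) at each end. Starts on the table in the rack, x roughly along the rack's x, its -x end 13 to 22 mm out of the front
- tray_bar (a point): middle of the tray's yellow bar, 66 mm above the tray's underside; axes as the tray's
- tray_bar_front (a point): the -x end face of the yellow bar (the end nearest the rack's front at the start), at the bar's mid height, 66 mm above the tray's underside; axes as the tray's
- rack: fixed rack, 170 deep (x) x 210 mm wide (y), open at front and back, 174 mm clear between its white posts. Black board, underside 108, top 122 mm above the table; boxes on it up to 235 mm, almost flush with the front edge, keep a gripper from coming straight down on the bar. Origin: on the table below the middle of the front edge; x points into the rack, z up
- stand: fixed grey stand with a level cork top, 190 (x) x 160 (y) mm, on a column. The top was set somewhere between 45 and 90 mm above the table: not measured, to be felt or seen; it stays put under 60 N. Origin: on the table straight below the centre of the top; x and y along the sides of the top, z up
- bobbin0: loose wound bobbin, red thread, 21 mm diameter, 11 mm high, 12 g, lying flat on the tray's floor; origin: centre of its underside, z along its axis
- bobbin1: loose wound bobbin, yellow thread, 21 mm diameter, 11 mm high, 12 g, lying flat on the tray's floor; origin: centre of its underside, z along its axis
- bobbin2: loose wound bobbin, green thread, 21 mm diameter, 11 mm high, 12 g, lying flat on the tray's floor; origin: centre of its underside, z along its axis
- bobbin3: loose wound bobbin, white thread, 21 mm diameter, 11 mm high, 12 g, lying flat on the tray's floor; origin: centre of its underside, z along its axis
- bobbin4: loose wound bobbin, orange thread, 21 mm diameter, 11 mm high, 12 g, lying flat on the tray's floor; origin: centre of its underside, z along its axis
- spool_red: bystander: upright red thread spool, 34 mm diameter, 52 mm high, origin at the centre of its underside
- spool_green: bystander: upright green thread spool, 34 mm diameter, 52 mm high, origin at the centre of its underside
- button_jar: bystander: closed glass jar, yellow cap, 56 mm diameter, 85 mm high, origin at the centre of its underside
- screwdriver: bystander: screwdriver lying on the table, 150 mm long along its x, origin at the middle below
There are look-alikes about, which are no part of the job. What is meant by the tray is not orange, and is the smaller of those in its own colour.

How it is judged:
By the outcome, as a careful person would: the job done as asked, in the order asked, and still so for the second after the job is handed in, with the robot touching nothing.
It also fails if it takes over 64 s, if anything falls off the work surface, if the arm or the gripper's body presses on something with over 40 N, if the wrist force passes 120 N, or if a joint passes its speed limit or range.

## Robot

A 7-joint arm with a two-finger parallel gripper is mounted at the origin on the work surface. World frame = base frame: x ahead of the robot, y to its left, z up, the work surface at z = 0. Lengths are in mm, angles in rad, forces in N, time in s.
With the tool pointing down it reaches from about 400 to 875 mm from the base axis. Payload 4.4 kg.
Tool frame: the origin (TCP) lies at the very end of the fingers, on their centre line; the grasp point (between the pads) lies 19 mm behind it (ctrl.grasp_offset is the distance from the TCP to the grasp point, in mm); z points along the fingers, y is the line along which they close (so a half turn about z gives the same grasp; the last joint's range is limited). The gripper opens to 85 mm and grips with 20 to 120 N. Pads are 22 mm wide; open, the fingers measure 114 mm over their backs; the gripper's body (76 mm by 85 mm) begins 54 mm behind the grasp point. The pads swing forward as they close: fully open they stand 13 mm farther back than shut.
Start: joints at [-1.291, 0.628, 0.038, 1.517, -0.027, 0.996, -0.02], TCP at [220.294, 611.546, 231.313] pointing down, gripper open.
Joint ranges: [-3.06, 3.06], [-0.37, 2.12], [-1.25, 1.32], [0.18, 2.47], [-1.1, 4.24], [0.23, 1.98], [-2.94, 2.94]. Speed limits (rad/s): [2.57, 2.57, 3.14, 3.14, 3.14, 3.14, 3.14].

## Interface

Orientations are given as [roll, pitch, yaw] about the fixed x, y, z axes, in that order (R = Rz(yaw) Ry(pitch) Rx(roll)).
In Python, from cell import status, cams, ctrl gives the robot as it stands.
- The arm moves only by the tool move_arm, never from a script. Its argument "plan" is a list of rows, each a list of 3 entries, a list of its own where there are three numbers: the shift along the world's x, y, z in mm, then the turn, a rotation vector about the world's x, y, z in degrees, then the opening, from 0 (shut) to 1 (fully open). In form: [[[x, y, z], [wx, wy, wz], gripper], ...]. A call has 1 to 10 rows; each row shifts and turns the commanded pose from where the row before left it; what a row does not reach is not made up. A row lasts 1/8 s, in which the tool goes at most 62.5 mm and 10.7 degrees, less where a joint would pass 70% of its speed; a pose out of reach is approached as far as the arm can. A call with a gripper value outside its range is refused whole. The fingers move at their own pace and stop on an object; the grip force is fixed at half the most. Time passes only in rows, so rows that do not move let the fingers close. It gives the time, the measured TCP pose, the force, the opening and the grip force at its end, in the units of the state.
- status.read_state(): the state, without advancing time (a new reading comes with each control period).
- cams.get_image(name): name is "scene" or "top"; returns the picture (420x560x3 uint8, blue, green, red); there is no depth.
- cams.camera_params(name): a dict with "K" (3x3 intrinsics, pixels), "pose" (4x4, takes a point from camera to world coordinates). Camera axes: x right, y down, z forward; pixel columns grow to the right and rows downward; lengths in mm; the calibration is good to about 2 mm. A picture is of the moment at which its call begins. camera_params takes no time and is no camera call.
- ctrl.finish_job(): hands the job in; it is judged then, once.
The state is a dict: "clock": time; "qpos": joint angles; "qd": joint speeds; "tau": joint torques, N m; "eef_pos": TCP position; "tool_rot": TCP orientation; "force": force on the tool from outside, world axes, zero at the start; "torque": the same for the moment, N m; "width": finger opening in mm; "gripper_force": force on a finger pad.
Only numpy, scipy, OpenCV 4.12 (cv2) and the standard library are available. Lean on these libraries where they do the work, as an engineer would, in place of code of your own. Each camera call takes 0.05 s, during which the arm holds its last target. There are 200 camera calls.

## Working session

There is one attempt and no reset: what is moved stays moved. The work goes in short steps, Python scripts to look and compute and a tool call to move; the robot and the scene stay as the last step left them, time stands still between calls to the robot, and variables do not carry over. Pictures are saved under pics/ and viewed, at most 10 in all, crops included, and the job is handed in when it is done.

Besides the shell and the picture viewer there is one more tool, called after ">>>" as a command line: name --argument value ..., lists and objects as JSON in quotes. move_arm: Moves the arm, as the interface text tells. Its arguments: {"type":"object","properties":{"plan":{"type":"array","items":{"type":"array"}}},"required":["plan"]}

```bash
mkdir -p pics; python3 - <<'E'
from cell import status,cams,ctrl
import cv2,numpy as np
for n in("scene","top"):
    cv2.imwrite(f"pics/{n}0.png",cams.get_image(n)); p=cams.camera_params(n); print(n,np.round(p["K"],1).tolist(),np.round(p["pose"],3).tolist())
s=status.read_state(); print(s, ctrl.grasp_offset)
E
```

```text
scene [[459.7, 0.0, 278.5], [0.0, 459.7, 210.8], [0.0, 0.0, 1.0]] [[-0.336, -0.888, 0.315, 228.88], [-0.942, 0.316, -0.113, 181.958], [0.001, -0.335, -0.942, 1042.948], [0.0, 0.0, 0.0, 1.0]]
top [[422.4, 0.0, 282.7], [0.0, 422.4, 205.2], [0.0, 0.0, 1.0]] [[0.002, -0.996, 0.089, 457.604], [-1.0, -0.002, -0.001, 67.965], [0.001, -0.089, -0.996, 1123.988], [0.0, 0.0, 0.0, 1.0]]
{'clock': 0.1, 'qpos': array([-1.29081968,  0.62924417,  0.03846616,  1.51826016, -0.02697795,
        0.99628805, -0.0200162 ]), 'qd': array([ 0.00017159, -0.00348505, -0.00034953, -0.00293057,  0.00148859,
       -0.00036202,  0.00067964]), 'tau': array([ 3.33733355e-03, -5.64525032e+01,  1.23064689e+00, -1.93970507e+01,
        1.13582419e-02,  5.43401184e-03, -2.73027382e-05]), 'eef_pos': array([220.10509683, 611.01429957, 230.49007626]), 'tool_rot': array([-3.13991209e+00,  4.72249996e-05,  2.79579471e+00]), 'force': array([ 0.78749456, -0.34318855,  0.0332498 ]), 'torque': array([-0.04041357,  0.06707517, -0.01734161]), 'gripper_force': 0.0, 'width': 85.01003544403311} 18.700000000000003
```

View pics/scene0.png

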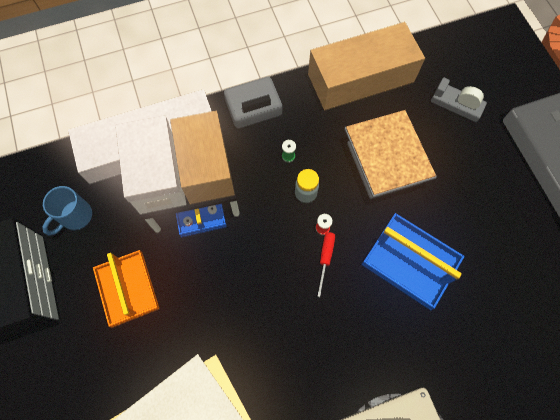

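View pics/top0.png

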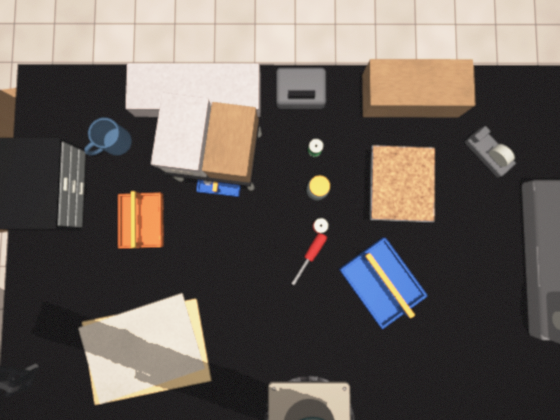

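The scene view shows the rack at about (165,160), with the small blue tray poking out at (202,218) and its yellow bar end at (197,215). The top view shows the tray at (217,188) and the cork stand at (402,183). The larger blue tray at (384,283) and the orange one at (140,220) are look-alikes.

```bash
cat > h.py <<'E'
import cv2,numpy as np
from cell import status,cams,ctrl
def ray(n,px):
    p=cams.camera_params(n);T=np.array(p["pose"]);d=T[:3,:3]@np.linalg.inv(p["K"])@np.array([px[0],px[1],1.]);return T[:3,3],d
def onz(n,px,z):
    o,d=ray(n,px);return (o+d*(z-o[2])/d[2])
def tri(pa,pb):
    (o1,d1),(o2,d2)=ray("scene",pa),ray("top",pb)
    s=np.linalg.lstsq(np.c_[d1,-d2],o2-o1,rcond=None)[0]
    a,b=o1+d1*s[0],o2+d2*s[1];return (a+b)/2,np.linalg.norm(a-b)
def hsv(im):return cv2.cvtColor(im,cv2.COLOR_BGR2HSV)
def big(m):
    c,_=cv2.findContours(m,cv2.RETR_EXTERNAL,cv2.CHAIN_APPROX_NONE);return max(c,key=cv2.contourArea)
def show():
    s=status.read_state();print({k:np.round(s[k],3).tolist() for k in("clock","eef_pos","tool_rot","force","width","gripper_force","qpos")})
E
python3 - <<'E'
from h import *
S=cv2.imread("pics/scene0.png");T=cv2.imread("pics/top0.png")
a=cv2.resize(S[185:245,140:250],None,fx=7,fy=7,interpolation=cv2.INTER_CUBIC)[:,:770]
b=cv2.resize(T[165:205,160:270],None,fx=7,fy=7,interpolation=cv2.INTER_CUBIC)
cv2.imwrite("pics/c1.png",cv2.resize(np.vstack([a,b]),None,fx=.85,fy=.85))
# cork
for n,im,(u0,v0,u1,v1) in(("scene",S,(335,100,450,200)),("top",T,(355,135,450,235))):
    h=hsv(im)[v0:v1,u0:u1];m=cv2.inRange(h,(5,60,90),(28,255,255));m=cv2.morphologyEx(m,cv2.MORPH_CLOSE,np.ones((5,5)))
    r=cv2.minAreaRect(big(m));ap=cv2.approxPolyDP(cv2.convexHull(big(m)),4,True)[:,0]+[u0,v0]
    print(n,"cork",np.array(r[0])+[u0,v0],r[1:],ap.tolist())
    for z in(45,60,75,90): print(z,np.round([onz(n,q,z)[:2] for q in ap]).tolist())
# yellow bar end
for n,im,(u0,v0,u1,v1) in(("scene",S,(170,200,230,240)),("top",T,(190,175,245,200))):
    h=hsv(im)[v0:v1,u0:u1];m=cv2.inRange(h,(20,140,110),(32,255,255))
    ys,xs=np.nonzero(m);print(n,"yellow",[(x+u0,y+v0) for x,y in zip(xs,ys)])
    m=cv2.inRange(h,(105,120,60),(125,255,255));c=big(m);r=cv2.minAreaRect(c);print("blue",np.round(cv2.boxPoints(r)+[u0,v0],1).tolist(),cv2.boundingRect(c))
E
```

```text
scene cork [390.60650635 150.95561981] ((80.38461303710938, 65.30769348144531), 67.38013458251953) [[405, 110], [436, 175], [374, 194], [346, 126]]
45 [[709.0, -326.0], [523.0, -320.0], [527.0, -162.0], [716.0, -169.0]]
60 [[702.0, -318.0], [518.0, -313.0], [523.0, -157.0], [709.0, -164.0]]
75 [[694.0, -310.0], [514.0, -305.0], [518.0, -152.0], [702.0, -159.0]]
90 [[687.0, -303.0], [509.0, -297.0], [514.0, -147.0], [694.0, -154.0]]
top cork [403.04040527 182.57567596] ((63.157894134521484, 74.67296600341797), 0.9548412561416626) [[374, 145], [434, 148], [434, 220], [371, 217]]
45 [[712.0, -170.0], [704.0, -325.0], [517.0, -320.0], [524.0, -159.0]]
60 [[708.0, -166.0], [701.0, -320.0], [516.0, -314.0], [523.0, -156.0]]
75 [[705.0, -163.0], [697.0, -314.0], [515.0, -309.0], [522.0, -152.0]]
90 [[701.0, -160.0], [694.0, -309.0], [514.0, -304.0], [521.0, -149.0]]
scene yellow [(np.int64(195), np.int64(209)), (np.int64(196), np.int64(209)), (np.int64(197), np.int64(209)), (np.int64(198), np.int64(209)), (np.int64(195), np.int64(210)), (np.int64(196), np.int64(210)), (np.int64(197), np.int
[... 1571 characters left out ...]
221)), (np.int64(200), np.int64(221)), (np.int64(197), np.int64(222)), (np.int64(198), np.int64(222)), (np.int64(199), np.int64(222)), (np.int64(200), np.int64(222)), (np.int64(198), np.int64(223)), (np.int64(199), np.int64(223))]
blue [[174.6, 213.2], [221.3, 203.2], [226.4, 227.0], [179.6, 237.0]] (6, 4, 51, 33)
top yellow [(np.int64(215), np.int64(182)), (np.int64(214), np.int64(183)), (np.int64(215), np.int64(183)), (np.int64(216), np.int64(183)), (np.int64(216), np.int64(184)), (np.int64(216), np.int64(185)), (np.int64(216), np.int64(186)), (np.int64(216), np.int64(187)), (np.int64(216), np.int64(188))]
blue [[195.1, 191.9], [196.5, 179.4], [240.5, 184.3], [239.1, 196.8]] (6, 5, 45, 17)
```

View pics/c1.png

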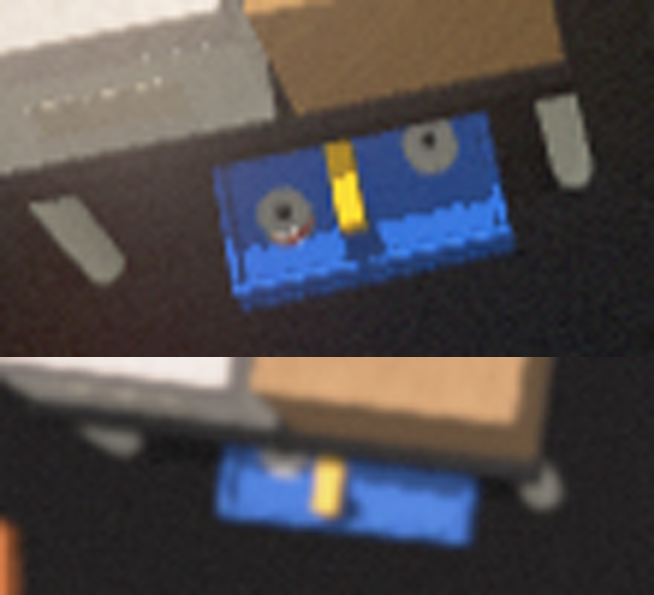

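The zoomed crop shows the bar's front end at scene (198.8,223.7) and top (215,192). The rim's front edge in the top view runs from (196.5,191.7) to (239,196.7).

```bash
python3 - <<'E'
from h import *
print("bar end tri",tri((198.8,223.7),(215.1,191.9)))
for z in(60,66,72):print(z,onz("scene",(198.8,223.7),z),onz("top",(215.1,191.9),z))
a,b=onz("top",(196.5,191.7),22),onz("top",(239,196.7),22);print("rim front",a,b,np.linalg.norm(a-b),"mid",(a+b)/2,"tray yaw deg",np.degrees(np.arctan2((a-b)[1],(a-b)[0]))-90)
a,b=onz("scene",(180,235.5),11),onz("scene",(226.3,226.2),11);print("scene front z~11",a,b)
# posts at floor
for n,l,r in(("scene",(140+110/5.95,185+278/5.95),(140+577/5.95,185+183/5.95)),("top",(181.5,181),(252,189))):
    a,b=onz(n,l,0),onz(n,r,0);print(n,"posts",a,b,np.linalg.norm(a-b),"yaw",np.degrees(np.arctan2((a-b)[1],(a-b)[0]))-90)
C=[tri(p,q) for p,q in zip([(405,110),(436,175),(374,194),(346,126)],[(434,148),(434,220),(371,217),(374,145)])]
for c in C:print(np.round(c[0],1),round(c[1],1))
P=np.array([c[0] for c in C]);print("c",P.mean(0));e=(P[0]-P[1]+P[3]-P[2]);print("yaw",np.degrees(np.arctan2(e[1],e[0])))
print(tri((390.6,151),(403,182.6)))
E
```

```text
bar end tri (array([586.52231346, 240.32268234,  63.94396805]), np.float64(4.660838430601214))
60 [588.98297607 242.71662301  60.        ] [586.09178859 238.76183017  60.        ]
66 [586.78487507 242.34574549  66.        ] [585.36722576 237.79867716  66.        ]
72 [584.58677406 241.97486797  72.        ] [584.64266294 236.83552415  72.        ]
rim front [591.09039145 293.71285943  22.        ] [578.15389534 181.95227508  22.        ] 112.50680488169523 mid [584.6221434  237.83256726  22.        ] tray yaw deg -6.602709191781827
scene front z~11 [593.79735426 295.27539895  11.        ] [579.28474518 186.50211823  11.        ]
scene posts [623.77454103 341.98575475   0.        ] [599.52092395 154.5574265    0.        ] 188.9910478558375 yaw -7.373221074410409
top posts [622.57978995 339.07548905   0.        ] [601.40522695 149.62231177   0.        ] 190.63281066404406 yaw -6.37729543092108
[ 700.9 -318.7   60.7] 2.0
[ 516.5 -311.8   64. ] 2.6
[ 522.9 -156.    61.1] 1.3
[ 708.7 -165.4   59.4] 2.3
c [ 612.25222883 -237.95729876   61.31301826]
yaw -2.5236512353554246
(array([ 611.16709029, -238.70765568,   59.06894451]), np.float64(0.10218037941606709))
```

>>> move_arm --plan '[[[32,-36.7,0],[0,0,6.6],1],[[32,-36.7,0],[0,0,6.6],1],[[32,-36.7,0],[-0.73,-6.2,0],1],[[32,-36.7,0],[-0.73,-6.2,0],1],[[32,-36.7,0],[-0.73,-6.2,0],1],[[32,-36.7,0],[-0.73,-6.2,0],1],[[32,-36.7,0],[-0.73,-6.2,0],1],[[32,-36.7,0],[-0.73,-6.2,0],1],[[32,-36.7,0],[-0.73,-6.2,0],1],[[32,-36.7,0],[-0.73,-6.2,0],1]]'

```text
clock: 1.35
eef_pos: [504.6, 281.7, 234.9]
tool_rot: [-3.112, 0.753, 3.025]
force: [0.2, 0.1, 0.4]
width: 85.2
gripper_force: 0.0
```

>>> move_arm --plan '[[[0,0,-25],[0,0,0],1],[[0,0,-30],[0,0,0],1],[[0,0,-30],[0,0,0],1],[[0,0,-27],[0,0,0],1],[[0,0,0],[0,0,0],1],[[0,0,0],[0,0,0],1]]'

```text
clock: 2.1
eef_pos: [505.1, 281.9, 123.8]
tool_rot: [-3.113, 0.752, 3.023]
force: [-0.9, 0.8, 0.5]
width: 85.2
gripper_force: 0.0
```

```bash
python3 - <<'E'
from h import *
show()
s=status.read_state();from scipy.spatial.transform import Rotation as R
M=R.from_euler("xyz",s["tool_rot"]).as_matrix();print(M)
d=np.array([615.5,235.4,53.8])-s["eef_pos"];print("to go",d)
cv2.imwrite("pics/s1.png",np.vstack([cams.get_image("scene")[130:330,80:360],cams.get_image("top")[90:290,100:380]]))
E
```

```text
{'clock': 2.1, 'eef_pos': [505.093, 281.945, 123.825], 'tool_rot': [-3.113, 0.752, 3.023], 'force': [-0.926, 0.849, 0.452], 'width': 85.244, 'gripper_force': 0.0, 'qpos': [-1.19, 0.758, 0.376, 2.302, 2.086, 0.473, -1.577]}
[[-0.72501807  0.13727227  0.6749112 ]
 [ 0.08611978  0.99031414 -0.10890955]
 [-0.68332436 -0.02083818 -0.7298175 ]]
to go [110.40678122 -46.54459335 -70.02501193]
```

View pics/s1.png

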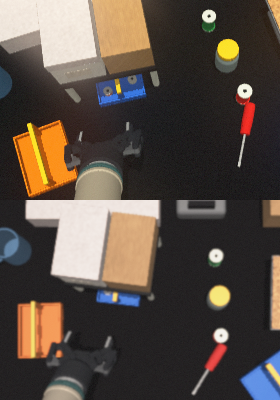

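The view shows the gripper in front of the rack and just right of the orange tray, touching nothing. I'll line it up with the bar before going in.

>>> move_arm --plan '[[[12,-13,-2],[-0.4,-2.4,0.4],1],[[12,-13,-2],[-0.4,-2.4,0.4],1],[[10,-11.5,-2],[-0.4,-2.4,0.4],1],[[0,0,0],[0,0,0],1],[[0,0,0],[0,0,0],1]]'

```text
clock: 2.82
eef_pos: [538.8, 245.5, 117.8]
tool_rot: [-3.103, 0.879, 3.053]
force: [-1.1, 0.0, -0.1]
width: 85.3
gripper_force: 0.0
```

>>> move_arm --plan '[[[9.5,-1.3,-8],[0,0,0],1],[[9.5,-1.3,-8],[0,0,0],1],[[9.5,-1.3,-8],[0,0,0],1],[[9.5,-1.3,-8],[0,0,0],1],[[9.5,-1.3,-8],[0,0,0],1],[[9.5,-1.3,-8],[0,0,0],1],[[9.5,-1.3,-8],[0,0,0],1],[[9.5,-1.3,-8],[0,0,0],1],[[0,0,0],[0,0,0],1],[[0,0,0],[0,0,0],1]]'

```text
clock: 4.08
eef_pos: [614.4, 234.2, 53.0]
tool_rot: [-3.101, 0.878, 3.054]
force: [-0.7, -0.4, 0.2]
width: 85.9
gripper_force: 0.0
```

```bash
python3 - <<'E'
from h import *
show()
a=cams.get_image("scene")[160:270,130:290]
b=cams.get_image("top")[150:230,140:300]
cv2.imwrite("pics/s2.png",cv2.resize(np.vstack([a,b]),None,fx=3,fy=3,interpolation=cv2.INTER_CUBIC))
E
```

```text
{'clock': 4.075, 'eef_pos': [614.44, 234.203, 53.039], 'tool_rot': [-3.101, 0.878, 3.054], 'force': [-0.668, -0.422, 0.222], 'width': 85.933, 'gripper_force': 0.0, 'qpos': [-0.903, 0.985, 0.261, 2.234, 2.433, 0.765, -1.802]}
```

View pics/s2.png

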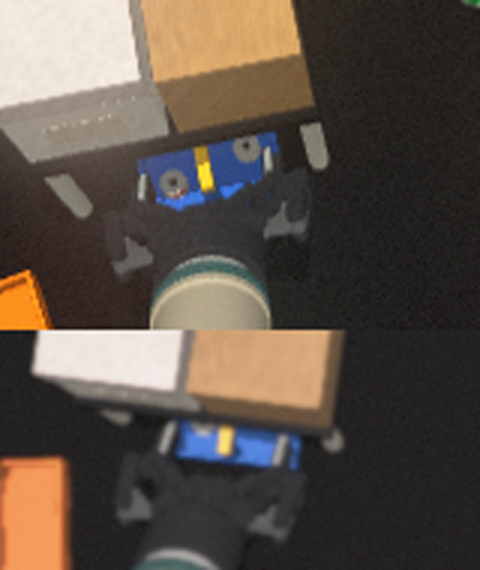

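The bar at (204,165) in the scene crop sits midway between the finger pads at (143,185) and (268,160), so I'll close the gripper.

>>> move_arm --plan '[[[0,0,0],[0,0,0],0],[[0,0,0],[0,0,0],0],[[0,0,0],[0,0,0],0],[[0,0,0],[0,0,0],0],[[0,0,0],[0,0,0],0],[[0,0,0],[0,0,0],0],[[0,0,0],[0,0,0],0],[[0,0,0],[0,0,0],0]]'

```text
clock: 5.18
eef_pos: [614.8, 234.6, 53.2]
tool_rot: [-3.102, 0.879, 3.053]
force: [-1.6, 2.2, 2.9]
width: 8.6
gripper_force: 58.5
```

>>> move_arm --plan '[[[-4,0.5,0],[0,0,0],0],[[-8,0.9,0],[0,0,0],0],[[-12,1.4,0],[0,0,0],0],[[-16,1.9,0],[0,0,0],0],[[-18,2.1,0],[0,0,0],0],[[-18,2.1,0],[0,0,0],0],[[-16,1.9,0],[0,0,0],0],[[-12,1.4,0],[0,0,0],0],[[-8,0.9,0],[0,0,0],0],[[-4,0.5,0],[0,0,0],0]]'

```text
clock: 6.42
eef_pos: [498.5, 247.9, 53.2]
tool_rot: [-3.101, 0.879, 3.053]
force: [3.2, -0.2, 2.7]
width: 9.3
gripper_force: 58.6
```

>>> move_arm --plan '[[[-5,0.6,0],[0,0,0],0],[[-10,1.2,0],[0,0,0],0],[[-10,1.2,0],[0,0,0],0],[[-10,1.2,0],[0,0,0],0],[[-5,0.6,0],[0,0,0],0],[[0,0,0],[0,0,0],0],[[0,0,0],[0,0,0],1],[[0,0,0],[0,0,0],1],[[0,0,0],[0,0,0],1],[[0,0,0],[0,0,0],1]]'

```text
clock: 7.68
eef_pos: [458.3, 252.8, 52.4]
tool_rot: [-3.1, 0.878, 3.056]
force: [-0.7, -0.2, 0.2]
width: 80.6
gripper_force: 0.0
```

```bash
python3 - <<'E'
from h import *
show()
for n,(u0,v0,u1,v1) in(("scene",(100,150,300,350)),("top",(120,130,300,290))):
    im=cams.get_image(n);cv2.imwrite(f"pics/{n}3.png",im)
a=cv2.imread("pics/scene3.png")[180:310,120:270];b=cv2.imread("pics/top3.png")[160:270,160:310]
cv2.imwrite("pics/s3.png",cv2.resize(np.hstack([a,np.vstack([b,np.zeros((20,150,3),np.uint8)])]),None,fx=2.6,fy=2.6,interpolation=cv2.INTER_CUBIC))
E
```

```text
{'clock': 7.675, 'eef_pos': [458.319, 252.78, 52.425], 'tool_rot': [-3.1, 0.878, 3.056], 'force': [-0.659, -0.193, 0.19], 'width': 80.597, 'gripper_force': 0.0, 'qpos': [-0.93, 1.005, -0.199, 2.468, 2.071, 1.169, -1.79]}
```

View pics/s3.png

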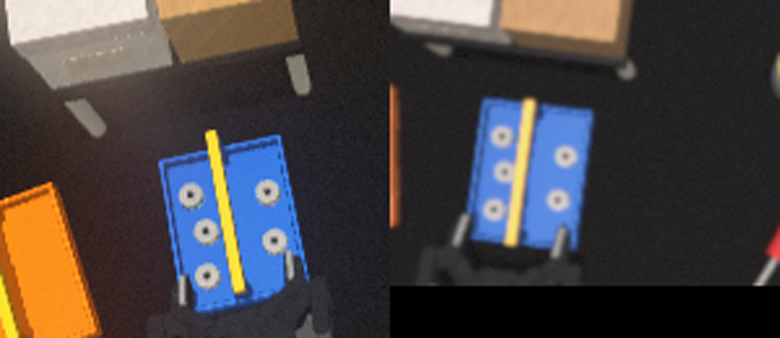

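The tray is clear of the rack with all five bobbins in it and the bar is free of the fingers. I'll go straight up while the bar is measured from these pictures.

>>> move_arm --plan '[[[0,0,8],[0,0,0],1],[[0,0,15],[0,0,0],1],[[0,0,25],[0,0,0],1],[[0,0,25],[0,0,0],1],[[0,0,25],[0,0,0],1],[[5,0,25],[0.9,7,0],1],[[5,0,0],[0.9,7,0],1],[[5,0,0],[0.9,7,0],1],[[5,0,0],[0.9,7,0],1],[[5,0,0],[0.9,7,0],1]]'

```text
clock: 9.02
eef_pos: [483.2, 252.2, 173.3]
tool_rot: [-3.125, 0.259, 3.041]
force: [-0.8, -0.4, -0.7]
width: 85.4
gripper_force: 0.0
```

```bash
python3 - <<'E'
from h import *
show()
from scipy.spatial.transform import Rotation as R
print(R.from_euler("xyz",status.read_state()["tool_rot"]).as_matrix())
for n,(u0,v0,u1,v1) in(("scene",(185,225,225,300)),("top",(195,190,230,262))):
    m=cv2.inRange(hsv(cv2.imread(f"pics/{n}3.png"))[v0:v1,u0:u1],(18,110,110),(34,255,255));c=big(m)
    (cx,cy),wh,_=r=cv2.minAreaRect(c);b=cv2.boxPoints(r)+[u0,v0];b=b[np.argsort(b[:,1])];e1,e2=b[:2].mean(0),b[2:].mean(0)
    A,B=onz(n,e2,72),onz(n,e1,72);d=B-A;print(n,e1,e2,"front",A,"back",B,np.linalg.norm(d),"mid",(A+B)/2,"yaw",np.degrees(np.arctan2(d[1],d[0])))
E
```

```text
{'clock': 9.025, 'eef_pos': [483.229, 252.221, 173.277], 'tool_rot': [-3.125, 0.259, 3.041], 'force': [-0.844, -0.43, -0.728], 'width': 85.378, 'gripper_force': 0.0, 'qpos': [0.081, 0.775, -1.186, 2.044, 1.195, 1.044, -0.276]}
[[-0.96180497  0.1040686   0.25318161]
 [ 0.09660032  0.99444565 -0.04178778]
 [-0.25612415 -0.01573427 -0.96651583]]
scene [200.37865067 229.74469566] [211.91047287 292.01657867] front [429.75224222 258.45369311  72.        ] back [569.92673514 242.6311155   72.        ] 141.0646746226217 mid [499.83948868 250.5424043   72.        ] yaw -6.440157297000086
top [213.34499073 197.78936481] [206.15598392 254.27440262] front [429.20256887 256.38941812  72.        ] back [569.78475337 240.98352735  72.        ] 141.42380305235048 mid [499.49366112 248.68647274  72.        ] yaw -6.253881308821203
```

>>> move_arm --plan '[[[5.5,-0.9,-10],[0.9,5,0],1],[[5.5,-0.9,-10],[0.9,5,0],1],[[5.5,-0.8,-10],[0.8,4.6,0],1],[[0,0,-10],[0,0,0],1],[[0,0,0],[0,0,0],1],[[0,0,0],[0,0,0],1]]'

```text
clock: 9.78
eef_pos: [498.7, 251.1, 133.4]
tool_rot: [3.139, 0.005, 3.041]
force: [-0.2, 0.1, 0.5]
width: 85.2
gripper_force: 0.0
```

```bash
python3 - <<'E'
from h import *
show()
from scipy.spatial.transform import Rotation as R
print(R.from_euler("xyz",status.read_state()["tool_rot"]).as_matrix())
E
```

```text
{'clock': 9.775, 'eef_pos': [498.702, 251.054, 133.391], 'tool_rot': [3.139, 0.005, 3.041], 'force': [-0.224, 0.14, 0.52], 'width': 85.246, 'gripper_force': 0.0, 'qpos': [0.15, 0.928, -1.181, 1.857, 0.992, 1.088, 0.039]}
[[-0.99494614  0.10027092  0.00528396]
 [ 0.10028544  0.99495542  0.00255959]
 [-0.00500065  0.00307656 -0.99998276]]
```

>>> move_arm --plan '[[[1,-1.5,-16],[0,0,-0.5],1],[[0,0,-20],[0,0,0],1],[[0,0,-20],[0,0,0],1],[[0,0,-18],[0,0,0],1],[[0,0,-12],[0,0,0],1],[[0,0,0],[0,0,0],1],[[0,0,0],[0,0,0],0],[[0,0,0],[0,0,0],0],[[0,0,0],[0,0,0],0],[[0,0,0],[0,0,0],0]]'

```text
clock: 11.02
eef_pos: [501.0, 249.1, 47.3]
tool_rot: [3.138, 0.005, 3.029]
force: [0.4, -0.6, 0.2]
width: 12.3
gripper_force: 0.0
```

>>> move_arm --plan '[[[0,0,0],[0,0,0],0],[[0,0,0],[0,0,0],0],[[0,0,0],[0,0,0],0],[[0,0,0],[0,0,0],0]]'

```text
clock: 11.52
eef_pos: [501.1, 249.2, 47.3]
tool_rot: [3.138, 0.005, 3.03]
force: [-0.4, -0.3, 5.0]
width: 9.1
gripper_force: 59.3
```

```bash
python3 - <<'E'
from h import *
show()
E
```

```text
{'clock': 11.525, 'eef_pos': [501.062, 249.205, 47.345], 'tool_rot': [3.138, 0.005, 3.03], 'force': [-0.424, -0.315, 5.022], 'width': 9.063, 'gripper_force': 59.299, 'qpos': [0.104, 1.037, -1.073, 1.899, 1.144, 0.981, -0.068]}
```

>>> move_arm --plan '[[[0,0,2],[0,0,0],0],[[0,0,4],[0,0,0],0],[[0,0,8],[0,0,0],0],[[0,0,14],[0,0,0],0],[[0,0,20],[0,0,0],0],[[0,0,24],[0,0,0],0],[[0,0,24],[0,0,0],0],[[0,0,18],[0,0,0],0],[[0,0,10],[0,0,0],0],[[0,0,4],[0,0,0],0]]'

```text
clock: 12.78
eef_pos: [501.0, 249.0, 175.5]
tool_rot: [3.138, 0.005, 3.03]
force: [0.4, 0.6, -2.9]
width: 8.9
gripper_force: 58.5
```

```bash
python3 - <<'E'
from h import *
show()
im=cams.get_image("scene");cv2.imwrite("pics/s4.png",cv2.resize(im[110:330,90:390],None,fx=2,fy=2))
E
```

```text
{'clock': 12.775, 'eef_pos': [500.968, 248.959, 175.548], 'tool_rot': [3.138, 0.005, 3.03], 'force': [0.411, 0.648, -2.892], 'width': 8.863, 'gripper_force': 58.461, 'qpos': [0.163, 0.855, -1.187, 1.819, 0.895, 1.117, 0.108]}
```

View pics/s4.png

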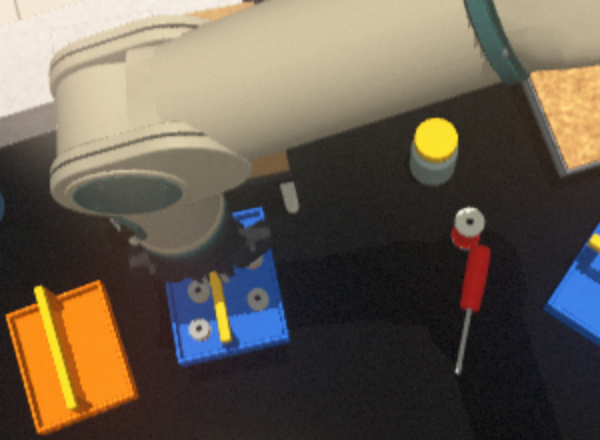

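The tray is lifted and level, with the bobbins visible and the orange tray untouched. I'll carry it over to the stand smoothly.

>>> move_arm --plan '[[[1.1,-5,0],[0,0,0.4],0],[[2.8,-12,0],[0,0,0.4],0],[[4.6,-20,0],[0,0,0.4],0],[[6.9,-30,0],[0,0,0.4],0],[[8.3,-36,0],[0,0,0.4],0],[[9.2,-40,0],[0,0,0.4],0],[[9.2,-40,0],[0,0,0.4],0],[[9.2,-40,0],[0,0,0.4],0],[[9.2,-40,0],[0,0,0.4],0],[[9.2,-40,0],[0,0,0.3],0]]'

```text
clock: 14.08
eef_pos: [570.2, -56.7, 174.3]
tool_rot: [3.139, 0.003, 3.097]
force: [0.4, 0.8, -3.5]
width: 8.7
gripper_force: 61.8
```

>>> move_arm --plan '[[[9.2,-40,0],[0,0,0],0],[[8.3,-36,0],[0,0,0],0],[[7.8,-34,0],[0,0,0],0],[[6.4,-28,0],[0,0,0],0],[[4.6,-20,0],[0,0,0],0],[[3.2,-14,0],[0,0,0],0],[[1.8,-8,0],[0,0,0],0],[[1,-4,0],[0,0,0],0],[[0,0,0],[0,0,0],0],[[0,0,0],[0,0,0],0]]'

```text
clock: 15.32
eef_pos: [612.9, -237.1, 175.1]
tool_rot: [3.138, 0.004, 3.099]
force: [-0.3, -0.1, -2.6]
width: 8.8
gripper_force: 61.8
```

```bash
python3 - <<'E'
from h import *
show()
for n in("scene","top"):cv2.imwrite(f"pics/{n}5.png",cams.get_image(n))
a=cv2.imread("pics/scene5.png")[70:270,260:480];b=cv2.imread("pics/top5.png")[90:290,290:490]
cv2.imwrite("pics/s5.png",cv2.resize(np.hstack([a,b]),None,fx=1.9,fy=1.9,interpolation=cv2.INTER_CUBIC))
E
```

```text
{'clock': 15.325, 'eef_pos': [612.896, -237.074, 175.134], 'tool_rot': [3.138, 0.004, 3.099], 'force': [-0.298, -0.144, -2.593], 'width': 8.839, 'gripper_force': 61.763, 'qpos': [0.91, 0.978, -1.187, 1.536, 0.932, 1.27, 1.119]}
```

View pics/s5.png

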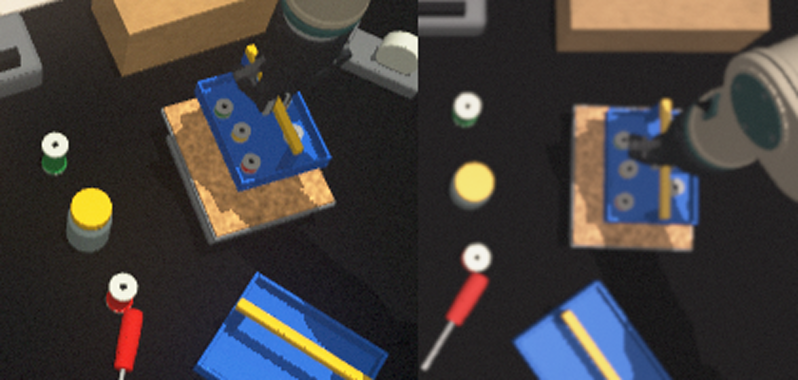

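The scene and top views show the tray level above the cork with the bobbins in place, and the bystanders have not moved. Now I'll lower it.

>>> move_arm --plan '[[[0,-0.4,-2],[0,0,0],0],[[0,-0.5,-5],[0,0,0],0],[[0,-0.4,-8],[0,0,0],0],[[0,0,-10],[0,0,0],0],[[0,0,-10],[0,0,0],0],[[0,0,-8],[0,0,0],0],[[0,0,-5],[0,0,0],0],[[0,0,-2],[0,0,0],0],[[0,0,0],[0,0,0],0],[[0,0,0],[0,0,0],0]]'

```text
clock: 16.68
eef_pos: [613.1, -239.3, 125.4]
tool_rot: [3.138, 0.005, 3.098]
force: [0.3, 0.6, -2.5]
width: 8.7
gripper_force: 61.8
```

```bash
python3 - <<'E'
from h import *
show()
def lines(n,im,h,m):
    c=big(m);return c
for n in("scene","top"):
    im=cams.get_image(n);cv2.imwrite(f"pics/{n}6.png",im)
a=cv2.imread("pics/scene6.png")[90:210,335:455];b=cv2.imread("pics/top6.png")[125:245,355:475]
cv2.imwrite("pics/s6.png",cv2.resize(np.hstack([a,b]),None,fx=3.3,fy=3.3,interpolation=cv2.INTER_CUBIC))
E
```

```text
{'clock': 16.675, 'eef_pos': [613.1, -239.279, 125.351], 'tool_rot': [3.138, 0.005, 3.098], 'force': [0.276, 0.588, -2.473], 'width': 8.74, 'gripper_force': 61.779, 'qpos': [0.901, 1.032, -1.148, 1.572, 0.991, 1.204, 1.083]}
```

View pics/s6.png

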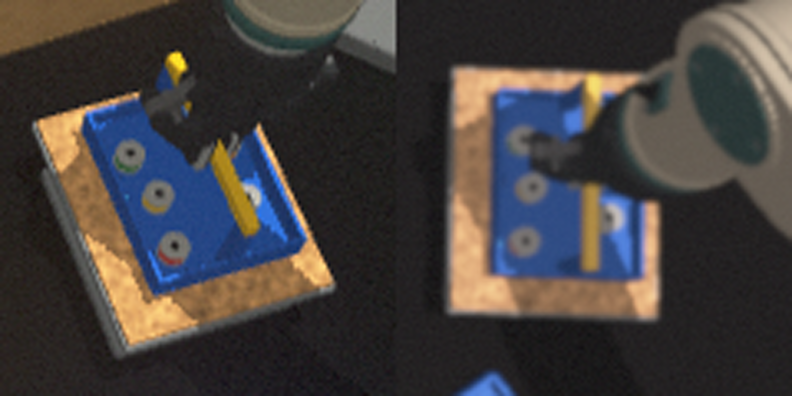

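```bash
python3 - <<'E'
from h import *
t=lambda x,y:((x-396)/3.3+355,125+y/3.3)
s=lambda x,y:(x/3.3+335,90+y/3.3)
for nm,n,f,z,P in(("tray","top",t,100,[(491,274),(643,278),(494,90)]),("cork","top",t,60,[(447,313),(660,320),(452,67)]),("tray","scene",s,100,[(157,295-12),(307,240),(84,120)]),("cork","scene",s,60,[(120,348),(337,289),(35,122)])):
    Q=[onz(n,f(*p),z) for p in P];print(nm,n,"front yaw",np.degrees(np.arctan2(*(Q[0]-Q[1])[[1,0]]))-90,"side yaw",np.degrees(np.arctan2(*(Q[2]-Q[0])[[1,0]])),"len",np.linalg.norm(Q[0]-Q[1]),np.linalg.norm(Q[2]-Q[0]),"centre",(Q[1]+Q[2])/2)
E
```

```text
tray top front yaw -1.3754512745285439 side yaw -2.0166645775779757 len 112.05549889944733 137.84315255031515 centre [ 610.28377159 -237.11871063  100.        ]
cork top front yaw -1.7487062473833248 side yaw -2.088136690936101 len 162.74212498842985 191.30056834201366 centre [ 609.19383308 -238.9364681    60.        ]
tray scene front yaw -2.6021115938452084 side yaw -1.1002955169146764 len 110.09539531101045 132.3676367817919 centre [ 608.53291613 -235.14252882  100.        ]
cork scene front yaw -3.610601940623866 side yaw -3.8320561350558857 len 162.5830714172446 185.51873596529606 centre [ 609.08813243 -237.14957007   60.        ]
```

>>> move_arm --plan '[[[0,0,-1.5],[0,0,0],0],[[0,0,-1.5],[0,0,0],0],[[0,0,-1.5],[0,0,0],0],[[0,0,-1.5],[0,0,0],0],[[0,0,-1],[0,0,0],0],[[0,0,-1],[0,0,0],0],[[0,0,-1],[0,0,0],0],[[0,0,-1],[0,0,0],0]]'

```text
clock: 17.77
eef_pos: [612.8, -239.0, 115.2]
tool_rot: [3.138, 0.004, 3.098]
force: [-1.4, -0.1, -0.1]
width: 8.9
gripper_force: 62.3
```

>>> move_arm --plan '[[[0,0,0],[0,0,0],0],[[0,0,0],[0,0,0],0]]'

```text
clock: 18.02
eef_pos: [612.9, -239.0, 115.2]
tool_rot: [3.138, 0.004, 3.098]
force: [-1.3, 0.9, -0.7]
width: 8.8
gripper_force: 62.1
```

>>> move_arm --plan '[[[0,0,1.5],[0,0,0],0],[[0,0,1.5],[0,0,0],0],[[0,-0.8,0],[0,0,0],0],[[-0.3,-0.7,0],[0,0,0],0],[[0,0,0],[0,0,0],0]]'

```text
clock: 18.65
eef_pos: [612.5, -240.9, 117.9]
tool_rot: [3.138, 0.004, 3.097]
force: [-0.3, -0.1, -3.0]
width: 9.1
gripper_force: 61.8
```

>>> move_arm --plan '[[[0,0,-1],[0,0,0],0],[[0,0,-1],[0,0,0],0],[[0,0,-0.5],[0,0,0],0]]'

```text
clock: 19.02
eef_pos: [612.5, -240.6, 115.5]
tool_rot: [3.138, 0.004, 3.098]
force: [-0.7, 1.3, -0.6]
width: 8.6
gripper_force: 62.0
```

>>> move_arm --plan '[[[0,0,-0.5],[0,0,0],0],[[0,0,0],[0,0,0],0]]'

```text
clock: 19.27
eef_pos: [612.6, -240.4, 115.3]
tool_rot: [3.138, 0.004, 3.098]
force: [-1.3, 1.1, -0.4]
width: 8.7
gripper_force: 62.2
```

>>> move_arm --plan '[[[0,0,-0.5],[0,0,0],0],[[0,0,0],[0,0,0],0]]'

```text
clock: 19.52
eef_pos: [612.6, -240.4, 114.9]
tool_rot: [3.138, 0.004, 3.098]
force: [-2.6, 1.5, 1.3]
width: 8.6
gripper_force: 62.5
```

>>> move_arm --plan '[[[0,0,-0.5],[0,0,0],0],[[0,0,0],[0,0,0],0]]'

```text
clock: 19.77
eef_pos: [612.4, -240.4, 114.5]
tool_rot: [3.138, 0.004, 3.098]
force: [-3.8, 1.8, 4.4]
width: 8.6
gripper_force: 62.9
```

>>> move_arm --plan '[[[0,0,-0.5],[0,0,0],0],[[0,0,0],[0,0,0],0]]'

```text
clock: 20.02
eef_pos: [612.3, -240.4, 114.4]
tool_rot: [3.138, 0.004, 3.098]
force: [-5.5, 1.9, 7.5]
width: 9.0
gripper_force: 63.2
```

```bash
python3 - <<'E'
from h import *
show();print(status.read_state()["torque"])
E
```

```text
{'clock': 20.025, 'eef_pos': [612.324, -240.375, 114.397], 'tool_rot': [3.138, 0.004, 3.098], 'force': [-5.54, 1.89, 7.531], 'width': 9.043, 'gripper_force': 63.212, 'qpos': [0.9, 1.045, -1.139, 1.579, 1.003, 1.191, 1.077]}
[ 0.27263375  0.85334805 -0.04166677]
```

>>> move_arm --plan '[[[0,0,0.5],[0,0,0],0],[[0,0,0],[0,0,0],0],[[0,0,0],[0,0,0],0.3],[[0,0,0],[0,0,0],0.5],[[0,0,0],[0,0,0],0.8],[[0,0,0],[0,0,0],0.8],[[0,0,0],[0,0,0],0.8]]'

```text
clock: 20.9
eef_pos: [612.6, -240.8, 114.0]
tool_rot: [3.138, 0.004, 3.098]
force: [-0.9, -0.8, 0.0]
width: 68.2
gripper_force: 0.0
```

>>> move_arm --plan '[[[0,0,5],[0,0,0],0.8],[[0,0,10],[0,0,0],0.8],[[0,0,20],[0,0,0],0.8],[[0,0,25],[0,0,0],0.8],[[0,0,25],[0,0,0],0.8],[[0,0,25],[0,0,0],0.8],[[-20,20,20],[0,0,0],0.8],[[-40,40,10],[0,0,0],0.8],[[-40,40,0],[0,0,0],0.8],[[-40,40,0],[0,0,0],0.8]]'

```text
clock: 22.15
eef_pos: [471.6, -99.3, 255.2]
tool_rot: [3.139, 0.006, 3.098]
force: [-0.2, 1.1, 0.4]
width: 68.1
gripper_force: 0.0
```

>>> move_arm --plan '[[[-30,40,0],[0,0,0],0.8],[[0,40,0],[0,0,0],0.8],[[0,40,0],[0,0,0],0.8],[[0,0,0],[0,0,0],0.8],[[0,0,0],[0,0,0],0.8]]'

```text
clock: 22.78
eef_pos: [442.7, 18.9, 254.5]
tool_rot: [3.139, 0.005, 3.098]
force: [0.0, 0.0, 0.3]
width: 68.5
gripper_force: 0.0
```

```bash
python3 - <<'E'
from h import *
show()
for n in("scene","top"):
    im=cams.get_image(n);cv2.imwrite(f"pics/{n}7.png",im)
a=cv2.imread("pics/scene7.png")[90:210,335:455];b=cv2.imread("pics/top7.png")[125:245,345:465]
c=cv2.resize(np.hstack([a,b]),None,fx=3.3,fy=3.3,interpolation=cv2.INTER_CUBIC)
cv2.imwrite("pics/s7.png",c)
for n,(u0,v0,u1,v1) in(("scene",(335,95,450,205)),("top",(355,135,450,235))):
    h=hsv(cv2.imread(f"pics/{n}7.png"))[v0:v1,u0:u1]
    for nm,lo,hi,z in(("cork",(5,60,90),(19,255,255),67),("blue",(100,110,40),(128,255,255),89),("bar",(20,120,100),(34,255,255),139)):
        m=cv2.inRange(h,lo,hi)
        if nm!="bar":m=cv2.morphologyEx(m,cv2.MORPH_CLOSE,np.ones((5,5)))
        c=big(m);q=cv2.boxPoints(cv2.minAreaRect(c))+[u0,v0]
        Q=np.array([onz(n,p,z)[:2] for p in q]);r=cv2.minAreaRect(Q.astype(np.float32));print(n,nm,np.round(r[0],1),np.round(r[1],1),round(r[2],1))
E
```

```text
{'clock': 22.775, 'eef_pos': [442.722, 18.909, 254.537], 'tool_rot': [3.139, 0.005, 3.098], 'force': [0.049, 0.047, 0.324], 'width': 68.484, 'gripper_force': 0.0, 'qpos': [0.717, 0.531, -1.199, 2.019, 0.597, 0.996, 0.746]}
scene cork [ 535.4 -233.7] [168.1  44.8] 84.7Traceback (most recent call last):
  File "<stdin>", line 13, in <module>
  File "h.py", line 13, in big
    c,_=cv2.findContours(m,cv2.RETR_EXTERNAL,cv2.CHAIN_APPROX_NONE);return max(c,key=cv2.contourArea)
                                                                           ~~~^^^^^^^^^^^^^^^^^^^^^^^
ValueError: max() iterable argument is empty
```

View pics/s7.png

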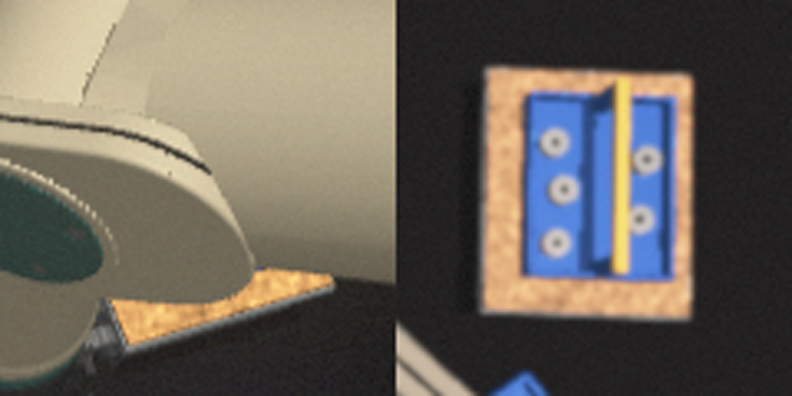

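The top view shows the tray released on the cork with all five bobbins in it. The arm blocks the scene view, so I'll check the centring from the top picture.

```bash
python3 - <<'E'
from h import *
n="top";u0,v0,u1,v1=360,135,450,235
h=hsv(cv2.imread("pics/top7.png"))[v0:v1,u0:u1]
blue=cv2.inRange(h,(100,110,40),(128,255,255));cork=cv2.inRange(h,(5,50,90),(19,255,255))
for nm,m,z in(("cork",cork,67.5),("blue",blue,89.5),("bar",cv2.inRange(h,(20,120,100),(34,255,255)),139.5)):
    m=cv2.morphologyEx(m,cv2.MORPH_CLOSE,np.ones((5,5)));c=cv2.convexHull(big(m))[:,0]+[u0,v0]
    Q=np.array([onz(n,p,z)[:2] for p in c],np.float32);r=cv2.minAreaRect(Q);print(nm,np.round(r[0],1),np.round(r[1],1),round(r[2],1))
E
```

```text
cork [ 610.1 -236.1] [160.1 189.7] 87.7
blue [ 612.6 -213.9] [ 61.9 138.6] 88.6
bar [ 612.2 -239.3] [  9.5 135.8] 88.5
```

```bash
python3 -c "
from cell import ctrl
print(ctrl.finish_job())"
```

```text
the job is handed in; nothing more can be done
None
```

The job is handed in: the tray stands on the cork top (felt at about 67 mm) with all five bobbins in it, about 3 mm off centre and within about 1° of square by the top camera, and the gripper is clear.

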